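Load the sanitising soak and open the tablet tub

ROBOT

A 7-joint arm with a two-finger parallel gripper is mounted at the origin on the work surface. World frame = base frame: x ahead of the robot, y to its left, z up, the work surface at z = 0. Lengths are in m, angles in rad, forces in N, time in s.
With the tool pointing down it reaches from about 0.425 to 0.875 m from the base axis. Payload 9.9 kg.
Tool frame: the origin (TCP) lies between the finger pads; the fingertips stand 19 mm ahead of it and the grasp point (between the pads) is the TCP (bot.tcp_to_tips is the distance from the TCP to the fingertips, in m); z points along the fingers, y is the line along which they close (so a half turn about z gives the same grasp; the last joint's range is limited). The gripper opens to 85 mm and grips with 20 to 120 N. Pads are 22 mm wide; open, the fingers measure 114 mm over their backs; the gripper's body (76 mm by 85 mm) begins 54 mm behind the grasp point. The pads swing forward as they close: fully open they stand 13 mm farther back than shut.
Start: joints at [-1.284, 0.576, 0.025, 1.437, -0.015, 1.129, -0.057], TCP at [0.245, 0.629, 0.216] pointing down, gripper open.
Joint ranges: [-2.76, 2.76], [-0.34, 2.15], [-1.52, 1.57], [0.19, 2.46], [-1.09, 4.23], [0.17, 1.99], [-2.82, 2.82]. Speed limits (rad/s): [2.22, 2.22, 3.01, 3.01, 3.14, 3.14, 3.14].

INTERFACE

Orientations are given as [roll, pitch, yaw] about the fixed x, y, z axes, in that order (R = Rz(yaw) Ry(pitch) Rx(roll)).
In Python, from station import bot, eyes gives the robot as it stands.
- The arm moves only by the shell command python3 -m pendant 'ROWS' [FORCE]. ROWS is a JSON object of lists of equal length, an entry for each row: "linear": the shift along the tool's x, y, z in cm, a list of three; "turn": the turn, a rotation vector about the tool's x, y, z in rad, a list of three; "claw": the opening, from 0 (shut) to 1 (fully open). In form: {"linear": [[x, y, z], ...], "turn": [[wx, wy, wz], ...], "claw": [claw, ...]}. A call has 1 to 20 rows; each row is the pose to reach, as a shift and turn from the pose commanded when the call began, along the tool's axes at that moment; what a row does not reach only later rows make up. A row lasts 1/10 s, in which the tool goes at most 50 mm and 8.59 degrees, less where a joint would pass 70% of its speed; a pose out of reach is approached as far as the arm can. A call with a gripper value outside its range is refused whole. The fingers move at their own pace and stop on an object; FORCE is the grip in N (left out, the last holds). Time passes only in rows, so rows that repeat a pose let the fingers close. It gives the time, the measured TCP pose, the force, the opening and the grip force at its end, in the units of the state.
- bot.get_state(): the state, without advancing time (a new reading comes with each control period).
- eyes.grab_frame(name): name is "side" or "top" or "wrist"; returns a dict with "img" (400x640x3 uint8, blue, green, red), "mtx" (3x3 intrinsics, pixels), "k1" (the pictures are not rectified: a ray, as slopes to the right and down, at radius r is drawn at 1 + k1 r^2 times it, then the intrinsics apply), "extrinsics" (4x4, takes a point from world to camera coordinates); the wrist camera has in their place "T_tool_cam" (4x4, takes a point from camera to tool coordinates, whose origin is the TCP and whose axes are the flange's). Camera axes: x right, y down, z forward; pixel columns grow to the right and rows downward; lengths in m; the calibration is good to about 2 mm. A picture is of the moment at which its call begins: read the wrist's pose just before it. There is no depth.
- bot.finish_job(): hands the job in; it is judged then, once.
The state is a dict: "time": time; "joints": joint angles; "joint_velocities": joint speeds; "tau": joint torques, N m; "ee_pos": TCP position; "tcp_rot": TCP orientation; "ft_force": force on the tool from outside, world axes, zero at the start; "ft_torque": the same for the moment, N m; "finger_gap": opening from 0.0 (shut) to 1.0 (fully open); "grasp_force": force on a finger pad.
Only numpy, scipy, OpenCV 4.12 (cv2) and the standard library are available. Lean on these libraries where they do the work, as an engineer would, in place of code of your own. Each camera call takes 0.05 s, during which the arm holds its last target. There are 200 camera calls.

TASK

Get the small tools ready for their sanitising soak: drop the piping nozzle and the round pastry cutter into the empty steel pan. Then open the clamped tub of sanitiser tablets: press its push-and-turn safety cap down, keep it pressed while twisting it anticlockwise until it is free, and lift it straight up about 5 cm clear of the mouth. Finish still holding the cap there in the gripper, level and still above the open tub, ready to go straight back on, and leave the jam jar, the tart tins and the basket of packed pastries alone.

Things in the scene. Friction and masses are not known exactly. Their poses are not given: they have to be found in the camera images.
- nozzle_center (a point): Steel piping nozzle, a hollow cone 50 mm tall that stands on its wide end; 31 mm across at the foot, 16 mm at the top, about 23 mm at half height; 40 g. The point is its centre, half-way up; z points up to the narrow end.
- cutter_center (a point): Round steel pastry cutter, a plain ring open at both ends, 44 mm across the outside (46 over the rolled top rim), 34 mm tall, wall 2.5 mm; 50 g; stands on its edge ring. The point is its centre, half-way up; z points up.
- pan: Empty rectangular steel pan, open at the top, loose, 0.6 kg. Origin at the centre of its underside, z up. Over its rim flange it is 176 mm along its x and 162 mm along its y, 65 mm tall; inside 152 mm (x) by 138 mm (y), floor 4 mm thick.
- tub: White round plastic tub, 72 mm across, clamped in a steel bench holder that is screwed down and cannot move (base plate 110 mm along x, 100 mm along y; band round the tub up to 63 mm high). Origin at the centre of the plate's underside on the table, z up the tub's axis. The shoulder narrows upward from 68 mm high to a collar 52 mm across with its top at 91 mm, just under the cap.
- tub_mouth (a point): Centre of the tub's mouth, at rim height 110 mm above the table, under the cap. The neck (32 mm across) has three bayonet hooks, 120 degrees apart, that hold three lugs inside the cap: pressed down, the cap is free to lift once turned 45 to 75 degrees anticlockwise seen from above (aim for 60, in one grasp); a stop ends the turn at about 80, and clockwise it is blocked.
- cap_center (a point): White ribbed safety cap on the tub, 52 mm across, 30 mm tall, 47 g, raised arrows on top. The point is its centre, half-way up, z up; locked it is 111.5 mm above the table, its x axis within 6 degrees of the tub's. A spring in it pushes up (4.5 N locked). Pressed down 3.5 mm (10 N) the lugs clear their teeth; at 5.5 mm (13 N) it meets the collar. Unpressed, at a 60 N grip, it neither turns nor lifts.
- jam_jar: Glass jar of filling with a steel lid, 70 mm across, 105 mm tall, origin at the centre of its underside. A bystander: leave it.
- tart_tins: Stack of small round tart tins, 72 mm across, 34 mm tall, origin at the centre of its underside. A bystander: leave it.
- basket: White slotted plastic basket, 160 mm along its x, 240 mm along its y, 78 mm tall, filled with packed pastries; origin at the centre of its underside. A bystander: leave it.

How it is judged:
By the outcome, as a careful person would: the job done as asked, in the order asked, and still so for the second after the job is handed in, while the arm keeps its last pose, push and grip.
It also fails if it takes over 67 s, if anything falls off the work surface, if the arm or the gripper's body presses on something with over 40 N, if the wrist force passes 120 N, or if a joint passes its speed limit or range.

## Working session

There is one attempt and no reset: what is moved stays moved. The work goes in short steps, Python scripts to look and compute and a shell command to move; the robot and the scene stay as the last step left them, time stands still between calls to the robot, and variables do not carry over. Pictures are saved under pics/ and viewed, at most 10 in all, crops included, and the job is handed in when it is done.

```bash
ls; mkdir -p pics; cat > h.py <<'E'
import numpy as np, cv2
from scipy.spatial.transform import Rotation as R
from station import bot, eyes
def grab(n):
    s=bot.get_state(); f=eyes.grab_frame(n)
    if n=="wrist":
        T=np.eye(4);T[:3,:3]=R.from_euler('xyz',s['tcp_rot']).as_matrix();T[:3,3]=s['ee_pos']
        E=np.linalg.inv(T@np.array(f['T_tool_cam']))
    else: E=np.array(f['extrinsics'])
    return f['img'],dict(K=np.array(f['mtx']).tolist(),k1=float(f['k1']),E=E.tolist())
def atz(c,u,v,z):
    K=np.array(c['K']);E=np.array(c['E'])
    p=cv2.undistortPoints(np.array([[[u,v]]],float),K,np.array([c['k1'],0,0,0.]))[0,0]
    d=E[:3,:3].T@np.array([p[0],p[1],1]);o=-E[:3,:3].T@E[:3,3]
    return o+d*(z-o[2])/d[2]
def px(c,P):
    E=np.array(c['E']);r=cv2.projectPoints(np.array([P],float),cv2.Rodrigues(E[:3,:3])[0],E[:3,3],np.array(c['K']),np.array([c['k1'],0,0,0.]))[0]
    return r[0,0]
E
python3 - <<'E'
from h import *
import json
for n in("side","top"):
    i,c=grab(n);cv2.imwrite(f"pics/{n}0.png",i);json.dump(c,open(f"{n}.json","w"))
s=bot.get_state();print(s)
E
```

```text
pics
{'time': 0.1, 'joints': array([-1.2838021 ,  0.57642115,  0.02487549,  1.43779245, -0.01498802,
        1.12898513, -0.05650492]), 'joint_velocities': array([-0.0007801 , -0.00175276,  0.00233517, -0.00367611,  0.00134943,
        0.00024679, -0.00154506]), 'tau': array([ 5.12925195e-03, -7.67301607e+01,  2.25785092e+00, -2.86605263e+01,
        1.60500646e-02,  8.61107052e-03,  2.14742997e-06]), 'ee_pos': array([0.24445587, 0.6287454 , 0.21535875]), 'tcp_rot': array([-3.14017484e+00,  9.74139481e-05,  2.77080803e+00]), 'ft_force': array([ 0.02767622, -0.41576143,  0.10368478]), 'ft_torque': array([-0.00622356, -0.00392578,  0.00594809]), 'grasp_force': 0.0, 'finger_gap': 0.9997947763908557}
```

View pics/top0.png

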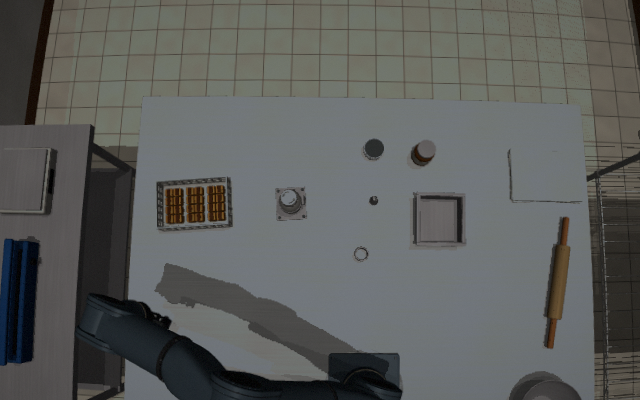

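View pics/side0.png

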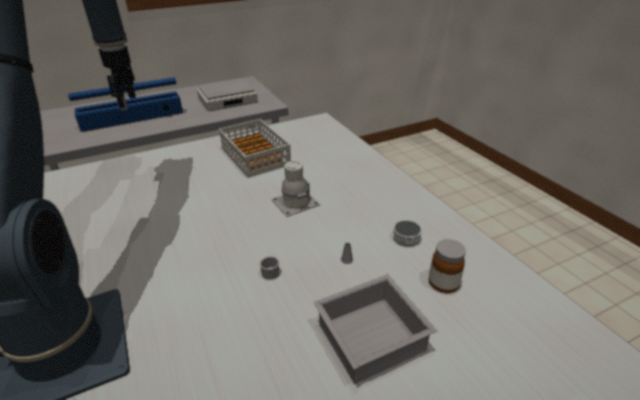

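The top view shows the nozzle at (374,201), cutter (361,254), pan centre (439,219), tub (291,201), jar (423,152), tins (374,148) and basket (194,204). The side view has the nozzle at (347,253) and the cutter at (270,268).

```bash
python3 - <<'E'
from h import *
import json
c=json.load(open("top.json"));d=json.load(open("side.json"))
np.set_printoptions(precision=3,suppress=True)
for n,u,v,z in[("noz",374,201,.04),("cut",361,254,.034),("pan",439,219.5,.065),("panTL",415,192.5,.065),("panTR",464,194,.065),("panBL",414,245,.065),("panBR",465,246,.065),("cap",291,197,.126),("plate",291.5,204,.005),("jar",427,148,.1),("tins",374,147,.034),("plTL",277,187,.005),("plTR",306,188,.005)]:
    p=atz(c,u,v,z);print(n,p,px(d,p))
for n,u,v,z in[("noz",347,253,.025),("cut",270,260,.034),("cap",293,167,.126)]: print("side",n,atz(d,u,v,z))
T=np.array(eyes.grab_frame("wrist")["T_tool_cam"]);print(T)
s=bot.get_state();M=R.from_euler('xyz',s['tcp_rot']).as_matrix();print(M)
E
```

```text
noz [ 0.614 -0.029  0.04 ] [343.283 248.106]
cut [0.438 0.013 0.034] [267.749 262.285]
pan [ 0.551 -0.24   0.065] [368.784 313.821]
panTL [ 0.64  -0.162  0.065] [384.795 272.681]
panTR [ 0.638 -0.327  0.065] [434.155 330.484]
panBL [ 0.467 -0.157  0.065] [310.164 299.082]
panBR [ 0.465 -0.325  0.065] [351.892 368.007]
cap [0.609 0.242 0.126] [294.278 166.531]
plate [0.605 0.247 0.005] [294.387 201.848]
jar [ 0.783 -0.198  0.1  ] [451.718 250.011]
tins [ 0.801 -0.03   0.034] [407.885 227.871]
plTL [0.663 0.298 0.005] [305.119 188.347]
plTR [0.661 0.199 0.005] [318.839 205.249]
side noz [ 0.622 -0.033  0.025]
side cut [0.445 0.018 0.034]
side cap [0.605 0.241 0.126]
[[-0.001 -0.958 -0.285  0.072]
 [ 1.    -0.001  0.001  0.001]
 [-0.001 -0.285  0.958 -0.157]
 [ 0.     0.     0.     1.   ]]
[[-0.932  0.362 -0.   ]
 [ 0.362  0.932 -0.001]
 [-0.    -0.001 -1.   ]]
```

```bash
python3 -m pendant '{"linear":[[-58.3,-47.9,0],[-58.3,-47.9,0],[-58.3,-47.9,0],[-58.3,-47.9,0],[-58.3,-47.9,0],[-58.3,-47.9,0],[-58.3,-47.9,0],[-58.3,-47.9,0],[-58.3,-47.9,0],[-58.3,-47.9,0],[-58.3,-47.9,0],[-58.3,-47.9,0],[-58.3,-47.9,0],[-58.3,-47.9,0],[-58.3,-47.9,0],[-58.3,-47.9,0],[-58.3,-47.9,0],[-58.3,-47.9,0],[-58.3,-47.9,0],[-58.3,-47.9,0]],"turn":[[0,0,1.2],[0,0,1.2],[0,0,1.2],[0,0,1.2],[0,0,1.2],[0,0,1.2],[0,0,1.2],[0,0,1.2],[0,0,1.2],[0,0,1.2],[0,0,1.2],[0,0,1.2],[0,0,1.2],[0,0,1.2],[0,0,1.2],[0,0,1.2],[0,0,1.2],[0,0,1.2],[0,0,1.2],[0,0,1.2]],"claw":[1,1,1,1,1,1,1,1,1,1,1,1,1,1,1,1,1,1,1,1]}' 40
python3 - <<'E'
from h import *
import json
i,c=grab("wrist");cv2.imwrite("pics/w1.png",i);json.dump(c,open("w1.json","w"))
s=bot.get_state();print(s['time'],s['ee_pos'],s['tcp_rot'],s['joints'],s['joint_velocities'])
for p in [(.618,-.031,.025),(.441,.015,.034),(.551,-.24,.065)]: print(px(c,p))
E
```

```text
time: 2.15
ee_pos: [0.6141, -0.0268, 0.2162]
tcp_rot: [-3.141, -0.001, 1.573]
ft_force: [-0.0, 0.7, 0.8]
finger_gap: 1.001
grasp_force: 0.0
2.2 [ 0.61416065 -0.02712622  0.21623397] [ 3.14158366e+00 -4.32002939e-04  1.57288422e+00] [-0.28840348  0.51466092  0.4124209   1.61561398 -0.22873165  1.05933825
  0.19102482] [ 5.99492826e-03  3.84297480e-05  5.89920679e-03 -1.33796472e-03
 -1.22106653e-03 -7.75555031e-04 -9.74689807e-04]
[319.13245746 180.77524544]
[171.24830667 144.66671973]
[268.94972363 339.20365548]
```

View pics/w1.png

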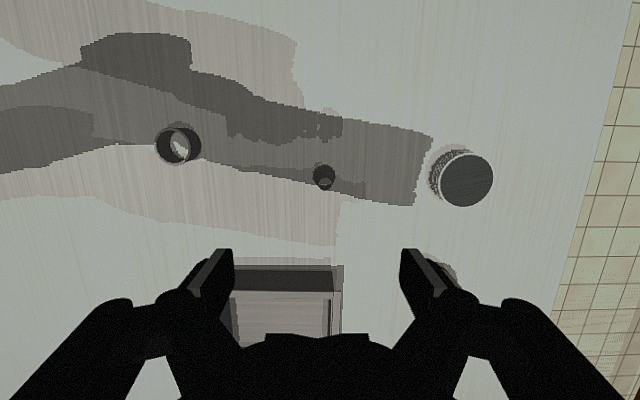

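The wrist view shows the nozzle with its foot near (324,174) and top near (325,183), the cutter rim centred around (178,146), and part of the pan below.

```bash
python3 - <<'E'
from h import *
import json
c=json.load(open("w1.json"));
for u,v,z in[(324,176,.025),(325,183,.05),(324,174,.0),(178,146,.017),(178,146,.034)]: print(atz(c,u,v,z))
i=cv2.imread("pics/w1.png");a=cv2.resize(i[100:220,120:360],None,fx=3,fy=3,interpolation=2);cv2.imwrite("pics/w1c.png",a)
E
```

```text
[ 0.62408589 -0.02486093  0.025     ]
[ 0.62464669 -0.02812675  0.05      ]
[ 0.6247507  -0.02721886  0.        ]
[0.44069334 0.01175263 0.017     ]
[0.44897484 0.01339135 0.034     ]
```

View pics/w1c.png

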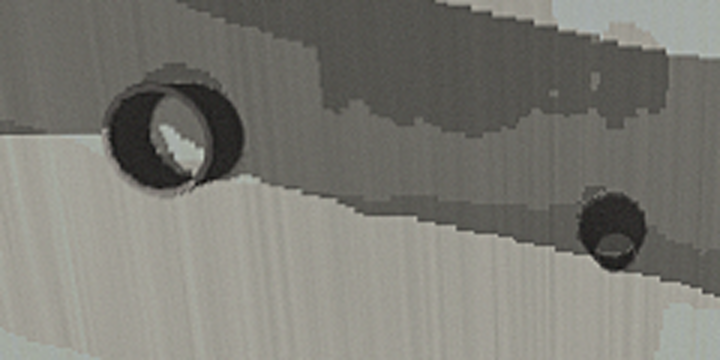

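```bash
python3 -m pendant '{"linear":[[-0.1,1.0,5],[-0.1,1.0,10],[-0.1,1.0,15],[-0.1,1.0,18],[-0.1,1.0,19.2],[-0.1,1.0,19.2],[-0.1,1.0,19.2],[-0.1,1.0,19.2],[-0.1,1.0,19.2],[-0.1,1.0,19.2],[-0.1,1.0,19.2],[-0.1,1.0,19.2],[-0.1,1.0,19.2],[-0.1,1.0,19.2],[-0.1,1.0,19.2]],"turn":[[0,0,0],[0,0,0],[0,0,0],[0,0,0],[0,0,0],[0,0,0],[0,0,0],[0,0,0],[0,0,0],[0,0,0],[0,0,0],[0,0,0],[0,0,0],[0,0,0],[0,0,0]],"claw":[1,1,1,1,1,1,0,0,0,0,0,0,0,0,0]}' 40
```

```text
time: 3.7
ee_pos: [0.6248, -0.0296, 0.0249]
tcp_rot: [3.141, -0.0, 1.571]
ft_force: [-0.5, -0.6, 6.5]
finger_gap: 0.183
grasp_force: 38.9
```

```bash
python3 -m pendant '{"linear":[[0,0,-3],[0,0,-7],[0,0,-11],[0,0,-11],[0,0,-11]],"turn":[[0,0,0],[0,0,0],[0,0,0],[0,0,0],[0,0,0]],"claw":[0,0,0,0,0]}'
python3 - <<'E'
from h import *
import json
i,c=grab("wrist");i2,d=grab("side");json.dump(c,open("w2.json","w"))
cv2.imwrite("pics/w2.png",np.hstack([i[150:400,180:460],cv2.resize(i2[100:350,260:480],None,fx=2,fy=2)[:250] if 0 else i2[100:350,200:480]]))
E
```

```text
time: 4.2
ee_pos: [0.6248, -0.0295, 0.135]
tcp_rot: [3.14, -0.0, 1.571]
ft_force: [-0.1, -0.3, -0.9]
finger_gap: 0.183
grasp_force: 38.9
```

View pics/w2.png

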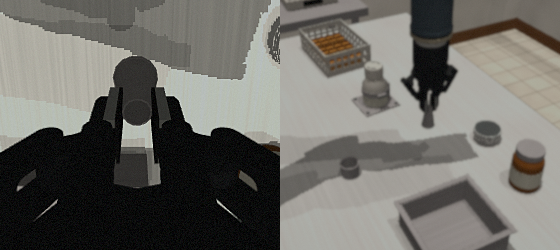

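The nozzle is in the pads (wrist crop around (135,90)), upright and clear of the table. Next it goes to the pan.

```bash
python3 -m pendant '{"linear":[[-4,-1.6,0],[-9,-3.6,0],[-14,-5.6,0],[-18,-7.3,0],[-18,-7.3,0],[-18,-7.3,4],[-18,-7.3,7],[-18,-7.3,9.5],[-18,-7.3,9.5],[-18,-7.3,9.5],[-18,-7.3,9.5],[-18,-7.3,9.5],[-18,-7.3,9.5],[-18,-7.3,7],[-18,-7.3,3],[-18,-7.3,-1],[-18,-7.3,-5],[-18,-7.3,-5]],"turn":[[0,0,0],[0,0,0],[0,0,0],[0,0,0],[0,0,0],[0,0,0],[0,0,0],[0,0,0],[0,0,0],[0,0,0],[0,0,0],[0,0,0],[0,0,0],[0,0,0],[0,0,0],[0,0,0],[0,0,0],[0,0,0]],"claw":[0,0,0,0,0,0,0,0,0,0.5,0.5,0.5,0.5,0.5,0.5,0.5,0.5,0.5]}'
python3 - <<'E'
from h import *
import json
c=json.load(open("w1.json"));print(atz(c,173.3,146.3,.034))
i,c=grab("wrist");i2,d=grab("side")
cv2.imwrite("pics/w3.png",np.hstack([i[0:400,100:540],i2[150:400,200:480].repeat(1,0) if 0 else cv2.copyMakeBorder(i2[150:400,200:480],0,150,0,0,0)]))
s=bot.get_state();print(s['ee_pos'],s['tcp_rot'])
E
```

```text
time: 6.1
ee_pos: [0.554, -0.2111, 0.1901]
tcp_rot: [3.132, 0.003, 1.57]
ft_force: [0.3, 0.0, 0.6]
finger_gap: 0.504
grasp_force: 0.0
[0.44322377 0.01305955 0.034     ]
[ 0.55190176 -0.20956961  0.18541437] [3.13883111e+00 3.68886812e-04 1.57097597e+00]
```

View pics/w3.png

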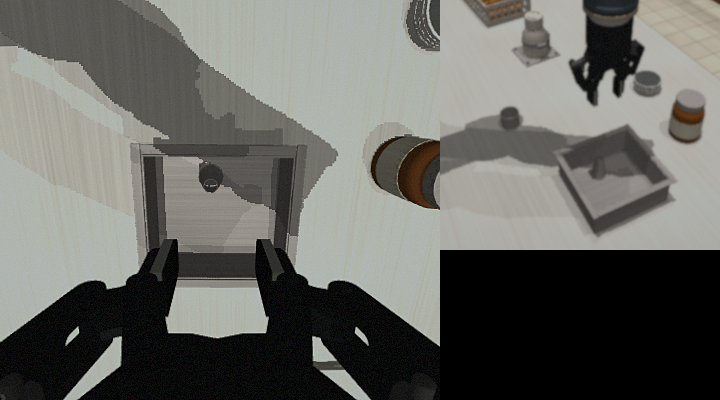

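The nozzle stands in the pan (wrist view at (210,178), and visible in the side view), and the pan hasn't moved. Next is the cutter.

```bash
python3 -m pendant '{"linear":[[4.5,-2.2,0],[9,-4.4,0],[13.5,-6.6,0],[18,-8.8,0],[22.3,-10.9,0],[22.3,-10.9,3],[22.3,-10.9,8],[22.3,-10.9,12],[22.3,-10.9,16.1],[22.3,-10.9,16.1],[22.3,-10.9,16.1],[22.3,-10.9,16.1],[22.3,-10.9,16.1],[22.3,-10.9,16.1],[22.3,-10.9,16.1],[22.3,-10.9,16.1],[22.3,-10.9,16.1]],"turn":[[0,0,0],[0,0,0],[0,0,0],[0,0,0],[0,0,0],[0,0,0],[0,0,0],[0,0,0],[0,0,0],[0,0,0],[0,0,0],[0,0,0],[0,0,0],[0,0,0],[0,0,0],[0,0,0],[0,0,0]],"claw":[1,1,1,1,1,1,1,1,1,1,1,0,0,0,0,0,0]}' 40
```

```text
time: 7.9
ee_pos: [0.4425, 0.0135, 0.0233]
tcp_rot: [3.141, -0.0, 1.571]
ft_force: [0.3, 1.5, 0.6]
finger_gap: 0.004
grasp_force: 0.0
```

```bash
python3 -m pendant '{"linear":[[0,0,-4],[0,0,-9],[0,0,-14],[0,0,-14],[0,0,-14]],"turn":[[0,0,0],[0,0,0],[0,0,0],[0,0,0],[0,0,0]],"claw":[0,0,0,0,0]}'
python3 - <<'E'
from h import *
import json
i,c=grab("wrist");i2,d=grab("side");json.dump(c,open("w4.json","w"));cv2.imwrite("pics/w4f.png",i)
cv2.imwrite("pics/w4.png",np.hstack([i[0:400,100:540],cv2.copyMakeBorder(i2[150:400,200:480],0,150,0,0,0)]))
s=bot.get_state();print(s['ee_pos'],s['tcp_rot'],px(c,(.443,.013,.034)),px(c,(.443,.013,.0)))
E
```

```text
time: 8.4
ee_pos: [0.4429, 0.0138, 0.164]
tcp_rot: [3.139, -0.001, 1.571]
ft_force: [0.1, 0.0, -1.7]
finger_gap: 0.002
grasp_force: 0.0
[0.44161616 0.01360093 0.16224876] [-3.14000953e+00  6.54253811e-05  1.57108375e+00] [315.72436961 190.26558689] [315.71682017 183.02090914]
```

View pics/w4.png

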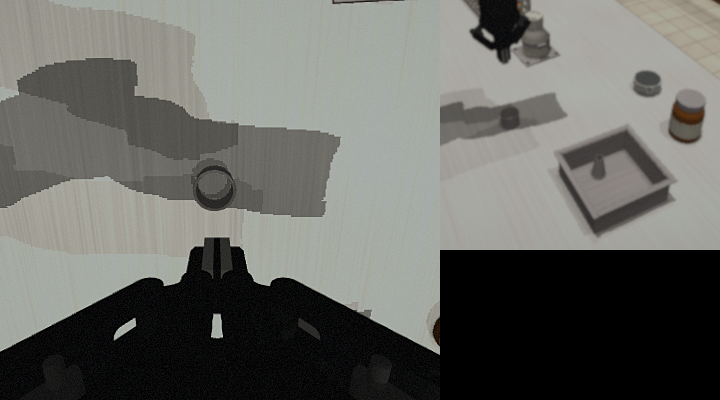

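The wrist view shows the shut fingertips at about (316,240) and the cutter unmoved at (314,187). The nozzle still stands in the pan. I'll check where the fingers actually are relative to the TCP.

```bash
python3 - <<'E'
from h import *
import json
c=json.load(open("w4.json"));d=json.load(open("side.json"))
i,c=grab("wrist");s=bot.get_state();M=R.from_euler('xyz',s['tcp_rot']).as_matrix()
for z in(-.03,0,.019):
  for x in (-.011,0,.011): P=s['ee_pos']+M@np.array([x,0,z]);print(z,x,px(c,P),px(d,P))
print("cut",atz(c,314,187,.03))
print("noz in pan side:", atz(d,200+160,150+168,.03), bot.tcp_to_tips)
w=json.load(open("w1.json"))
E
```

```text
-0.03 -0.011 [315.31045924 285.85614787] [265.09243731 209.12085116]
-0.03 0 [315.27081926 267.06194025] [263.28556253 206.39076529]
-0.03 0.011 [315.22969996 247.37323898] [261.51220436 203.71137835]
0 -0.011 [315.45078605 258.2424231 ] [266.25380707 220.53238494]
0 0 [315.4207714  242.02813332] [264.46981189 217.74785088]
0 0.011 [315.38985032 225.18821674] [262.71830764 215.01409615]
0.019 -0.011 [315.51843321 244.96339569] [266.96696188 227.54176951]
0.019 0 [315.49257805 230.06485172] [265.19721804 224.72573032]
0.019 0.011 [315.46602636 214.6533938 ] [263.45933913 221.96046671]
cut [0.43933103 0.01564654 0.03      ]
noz in pan side: [ 0.54756858 -0.21730027  0.03      ] 0.019
```

```bash
python3 - <<'E'
from h import *
from scipy.optimize import brentq
i,c=grab("wrist");j,d=grab("side");s=bot.get_state();M=R.from_euler('xyz',s['tcp_rot']).as_matrix()
print([int(x) for x in i[228:250,313].mean(1)])
print([int(x) for x in i[228:250,320].mean(1)])
for v in(236,238,240): print(v,brentq(lambda z:px(c,s['ee_pos']+M@np.array([.011,0,z]))[1]-v,-.06,.02))
print(j[195:235,265].mean(1).astype(int)); print(s['ee_pos'])
for v in (206,208,210,212,214): print(v,brentq(lambda z:px(d,s['ee_pos']+M@np.array([0,0,z]))[1]-v,-.06,.03))
E
```

```text
[157, 155, 158, 154, 157, 156, 155, 156, 168, 111, 46, 50, 50, 48, 40, 36, 32, 39, 32, 36, 33, 36]
[161, 159, 157, 159, 159, 159, 156, 162, 171, 110, 45, 44, 46, 48, 48, 38, 34, 38, 36, 34, 37, 37]
236 -0.015597062956943991
238 -0.018249378220321043
240 -0.020815820696214963
[ 16   8  14  21  29  41  41  42  41  41  41  43  40  39  41  39  40  53
  85 128 155 164 167 167 168 168 168 168 168 168 168 167 167 167 168 168
 168 167 167 167]
[0.4415979  0.01330976 0.16191954]
206 -0.03111423399913169
208 -0.025920782453517
210 -0.0206932855141551
212 -0.015431411162224521
214 -0.01013482304800727
```

The real fingertips sit about 17 mm behind the reported TCP, not 19 mm ahead, so the whole grasp is 36 mm high. That also explains the nozzle being gripped at its top. I'll go correspondingly lower.

```bash
python3 -m pendant '{"linear":[[0,0,0],[0,0,2],[0,0,6],[0,0,10],[0,0,14],[0,0,16.5],[0,0,17.2],[0,0,17.2],[0,0,17.2],[0,0,17.2],[0,0,17.2],[0,0,17.2],[0,0,17.2],[0,0,17.2],[0,0,17.2],[0,0,17.2],[0,0,17.2]],"turn":[[0,0,0],[0,0,0],[0,0,0],[0,0,0],[0,0,0],[0,0,0],[0,0,0],[0,0,0],[0,0,0],[0,0,0],[0,0,0],[0,0,0],[0,0,0],[0,0,0],[0,0,0],[0,0,0],[0,0,0]],"claw":[1,1,1,1,1,1,1,1,1,1,1,0,0,0,0,0,0]}' 40
```

```text
time: 10.35
ee_pos: [0.4425, 0.0135, -0.0085]
tcp_rot: [3.141, -0.0, 1.571]
ft_force: [-1.7, 0.4, 10.2]
finger_gap: 0.502
grasp_force: 39.2
```

```bash
python3 -m pendant '{"linear":[[0,0,-4],[0,0,-8.5],[0,0,-12.8],[-4,1.5,-12.8],[-8.5,3.2,-12.8],[-13,4.9,-12.8],[-17.5,6.6,-12.8],[-22,8.3,-12.8],[-26,9.8,-12.8],[-29,11,-12.8],[-29,11,-12.8],[-29,11,-9],[-29,11,-5],[-29,11,-2],[-29,11,-1.3],[-29,11,-1.3],[-29,11,-1.3],[-29,11,-1.3],[-29,11,-1.3],[-29,11,-1.3]],"turn":[[0,0,0],[0,0,0],[0,0,0],[0,0,0],[0,0,0],[0,0,0],[0,0,0],[0,0,0],[0,0,0],[0,0,0],[0,0,0],[0,0,0],[0,0,0],[0,0,0],[0,0,0],[0,0,0],[0,0,0],[0,0,0],[0,0,0],[0,0,0]],"claw":[0,0,0,0,0,0,0,0,0,0,0,0,0,0,0,0,0,0.7,0.7,0.7]}'
```

```text
time: 12.35
ee_pos: [0.5529, -0.2768, 0.0051]
tcp_rot: [3.14, 0.001, 1.571]
ft_force: [-0.2, -0.0, -0.9]
finger_gap: 0.701
grasp_force: 0.0
```

```bash
python3 -m pendant '{"linear":[[0,0,-4],[0,0,-9],[0,0,-14],[4,0.5,-18],[9,1,-22],[14,1.5,-23],[19,2,-23],[24,2.5,-23],[29,3,-23],[34,3.5,-23],[39,4,-23],[44,4.5,-23],[48,5,-23],[51,5.4,-23],[52.1,5.4,-23],[52.1,5.4,-23],[52.1,5.4,-23],[52.1,5.4,-23]],"turn":[[0,0,0],[0,0,0],[0,0,0],[0,0,0],[0,0,0],[0,0,0],[0,0,0],[0,0,0],[0,0,0],[0,0,0],[0,0,0],[0,0,0],[0,0,0],[0,0,0],[0,0,0],[0,0,0],[0,0,0],[0,0,0]],"claw":[0.7,0.7,0.7,1,1,1,1,1,1,1,1,1,1,1,1,1,1,1]}'
python3 - <<'E'
from h import *
import json
s=bot.get_state();i,c=grab("wrist");j,d=grab("side");json.dump(c,open("w5.json","w"))
cv2.imwrite("pics/w5.png",np.hstack([i[0:400,100:540],cv2.copyMakeBorder(j[150:400,200:480],0,150,0,0,0)]))
print(s['ee_pos'],s['tcp_rot'],s['joints'])
for p in [(.607,.244,.1265),(.607,.244,.063),(.607,.244,0)]: print(px(c,p))
E
```

```text
time: 14.15
ee_pos: [0.6067, 0.2419, 0.2346]
tcp_rot: [3.141, 0.001, 1.568]
ft_force: [0.2, 0.6, 0.4]
finger_gap: 1.0
grasp_force: 0.0
[0.60673259 0.24186642 0.23459347] [3.14107812e+00 7.93099843e-04 1.56781168e+00] [-0.68971161  0.55858394  0.40876347  1.48285248 -0.23208066  1.14807646
 -0.24406494]
[316.14406792 192.75172921]
[316.16332269 178.93958746]
[316.17660494 169.43671064]
```

View pics/w5.png

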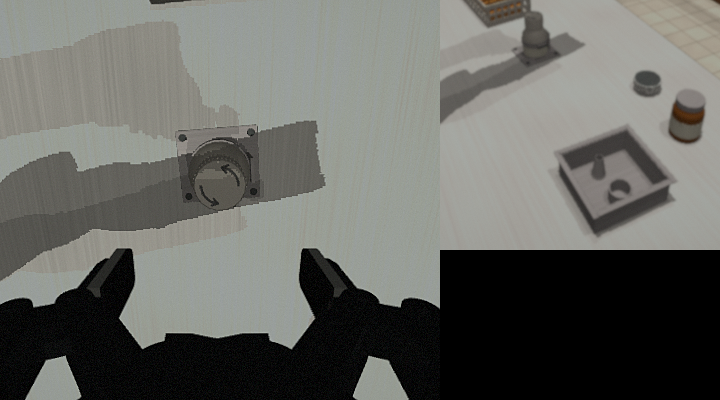

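Both tools stand in the pan. The cap's top is centred at about (320,186) in the wrist image, and the plate's centre at about (321,164).

```bash
python3 - <<'E'
from h import *
import json
c=json.load(open("w5.json"))
print(atz(c,320,186.5,.1265),atz(c,321,164.5,.003))
i=cv2.imread("pics/w5.png")[110:225,160:280];cv2.imwrite("pics/w5c.png",cv2.resize(i,None,fx=5,fy=5,interpolation=2))
E
```

```text
[0.61075285 0.25023981 0.1265    ] [0.61371228 0.25143206 0.003     ]
```

View pics/w5c.png

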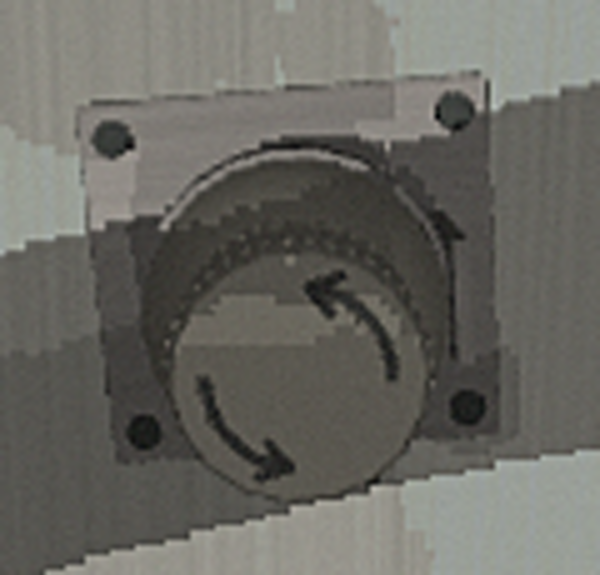

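```bash
python3 - <<'E'
from h import *
import json
np.set_printoptions(precision=4,suppress=True)
c=json.load(open("w5.json"))
f=lambda x,y:(x/5+260-.4,y/5+110-.4)
for dz in (0,.036):
    C=dict(c);E=np.array(c['E']);T=np.linalg.inv(E);T[2,3]+=dz;C['E']=np.linalg.inv(T).tolist()
    q=[atz(C,*f(*p),.004) for p in((80,105),(490,73),(500,432),(118,462))]
    print(dz,[np.linalg.norm(q[k]-q[k-1]) for k in range(4)],np.mean(q,0),(q[1]-q[0])[:2])
    a=[atz(C,*f(*p),.1265) for p in((175,375),(431,375),(303,250),(303,500))]
    print("cap",np.linalg.norm(a[0]-a[1]),np.linalg.norm(a[2]-a[3]),np.mean(a,0))
d=json.load(open("side.json"));t=json.load(open("top.json"))
for p in [(.609,.242,.1265),(.611,.251,.1265)]: print(px(d,p),px(t,p))
# side scene fixed: nozzle & pan check
cv2.imwrite("pics/t.png",grab("top")[0])
i=cv2.imread("pics/side0.png")[150:220,260:330];j=cv2.imread("pics/top0.png")[170:230,260:320]
cv2.imwrite("pics/capzoom.png",np.hstack([cv2.resize(i,(400,400),interpolation=2),cv2.resize(j,(400,400),interpolation=2)]))
E
```

```text
0 [np.float64(0.10005345814648513), np.float64(0.10971716842348427), np.float64(0.09943426660909284), np.float64(0.10972902554499214)] [0.6109 0.2517 0.004 ] [0.1094 0.0079]
cap 0.049413435066899804 0.04955197597242289 [0.6109 0.2518 0.1265]
0.036 [np.float64(0.10933609132009542), np.float64(0.11989636908470803), np.float64(0.10865945321351604), np.float64(0.11990932627123596)] [0.6112 0.2458 0.004 ] [0.1196 0.0086]
cap 0.05611284742088716 0.05627017153087133 [0.6114 0.2432 0.1265]
[294.3311 166.2808] [290.8708 196.8613]
[293.6966 164.6574] [288.0391 196.1967]
```

View pics/capzoom.png

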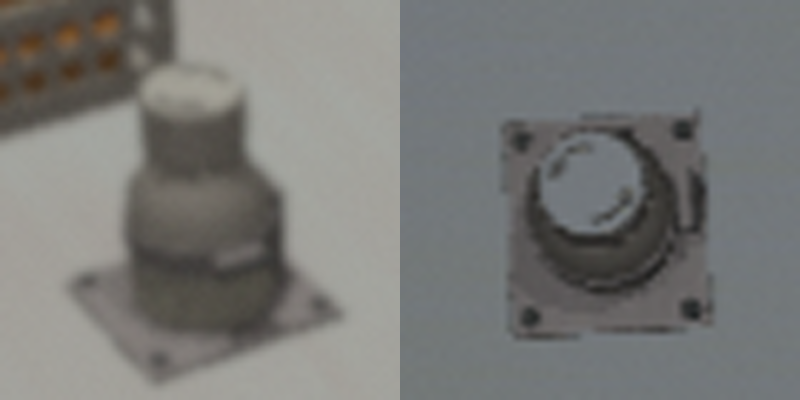

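```bash
python3 - <<'E'
from h import *
import json
np.set_printoptions(precision=4,suppress=True)
f=eyes.grab_frame("wrist");T=np.array(f["T_tool_cam"]);K=np.array(f['mtx']);D=np.array([f['k1'],0,0,0.])
cv2.imwrite("pics/now.png",f['img'])
g=f['img'].mean(2)
for v in(246,249,252,256,262): 
    r=np.where(g[v,150:500]<75)[0]+150; L=r[r<316].max() if (r<316).any() else 0; Rr=r[r>316].min() if (r>316).any() else 0; print(v,L,Rr,r.min() if len(r) else 0)
for v,L,Rr in((250,233,401),):
    p=cv2.undistortPoints(np.array([[[L,v]],[[Rr,v]]],float),K,D)[:,0]
    Z=.085/(p[1,0]-p[0,0]); P=np.c_[p*Z,[Z,Z]]; print(Z,P,(T[:3,:3]@P.T).T+T[:3,3])
# nozzle in pan from w3
i=cv2.imread("pics/w3.png")
M=R.from_euler('xyz',[3.1388,0.0004,1.571]).as_matrix();X=np.eye(4);X[:3,:3]=M;X[:3,3]=[.5519,-.2096,.1854]
c=dict(K=K.tolist(),k1=f['k1'],E=np.linalg.inv(X@T).tolist())
for u,v,z in((310,178,.03),(309.5,168,.054),(310,184,.004)):print(atz(c,u,v,z))
E
```

```text
246 0 0 0
249 231 402 150
252 232 401 214
256 232 401 211
262 233 400 199
0.14237355839160212 [[-0.0423  0.025   0.1424]
 [ 0.0427  0.025   0.1424]] [[ 0.0086 -0.0417 -0.0281]
 [ 0.0086  0.0433 -0.0281]]
[ 0.5456 -0.2028  0.03  ]
[ 0.5456 -0.1872  0.054 ]
[ 0.545  -0.2159  0.004 ]
```

The wrist picture gives plate edges of 110 × 100 mm, so its scale is right. It puts the cap at (0.611, 0.2515), which agrees with the side and top views (cap top at (294,165) and (289,198)). The open fingertips are 28 mm behind the reported TCP. Now I'll descend and grip the cap.

```bash
python3 -m pendant '{"linear":[[0.95,0.33,0],[0.95,0.33,0],[0.95,0.33,3],[0.95,0.33,7],[0.95,0.33,11],[0.95,0.33,13.5],[0.95,0.33,15],[0.95,0.33,15.6],[0.95,0.33,15.6],[0.95,0.33,15.6],[0.95,0.33,15.6],[0.95,0.33,15.6],[0.95,0.33,15.6],[0.95,0.33,15.6],[0.95,0.33,15.6]],"turn":[[0,0,0],[0,0,0],[0,0,0],[0,0,0],[0,0,0],[0,0,0],[0,0,0],[0,0,0],[0,0,0],[0,0,0],[0,0,0],[0,0,0],[0,0,0],[0,0,0],[0,0,0]],"claw":[1,1,1,1,1,1,1,1,1,0,0,0,0,0,0]}' 80
```

```text
time: 15.85
ee_pos: [0.6103, 0.2542, 0.0791]
tcp_rot: [3.14, -0.001, 1.571]
ft_force: [-0.8, 0.6, 5.3]
finger_gap: 0.581
grasp_force: 81.6
```

```bash
python3 -m pendant '{"linear":[[0,0,0.2],[0,0,0.35],[0,0,0.45],[0,0,0.45],[0,0,0.45],[0,0,0.45]],"turn":[[0,0,0],[0,0,0],[0,0,0],[0,0,0],[0,0,0],[0,0,0]],"claw":[0,0,0,0,0,0]}' 90; python3 -c "
from h import *
for k in range(3):
    s=bot.get_state();print(s['ee_pos'],s['ft_force'],s['finger_gap']);eyes.grab_frame('wrist')"
```

```text
time: 16.45
ee_pos: [0.6103, 0.2542, 0.0752]
tcp_rot: [3.14, -0.001, 1.571]
ft_force: [-2.9, -0.8, 11.0]
finger_gap: 0.58
grasp_force: 92.0
[0.61031205 0.25419825 0.07517632] [-2.87988405 -0.84837343 10.95709895] 0.5798510468888267
[0.61030542 0.2542002  0.07517748] [-1.61478776 -0.17924977 10.52787418] 0.5806757476342587
[0.61029847 0.25424778 0.07519224] [-2.24050227 -0.46061746 10.50780499] 0.5782317502973333
```

```bash
python3 -m pendant '{"linear":[[0,0,0.1],[0,0,0.1],[0,-0.03,0.1],[-0.01,-0.06,0.1],[-0.02,-0.09,0.1],[-0.03,-0.12,0.1],[-0.04,-0.135,0.1],[-0.04,-0.135,0.1]],"turn":[[0,0,0],[0,0,0],[0,0,-0.12],[0,0,-0.24],[0,0,-0.36],[0,0,-0.48],[0,0,-0.52],[0,0,-0.52]],"claw":[0,0,0,0,0,0,0,0]}' 90
```

```text
time: 17.4
ee_pos: [0.6089, 0.2543, 0.0745]
tcp_rot: [3.139, -0.001, 2.092]
ft_force: [-4.1, 0.8, 12.3]
finger_gap: 0.576
grasp_force: 92.6
```

```bash
python3 -m pendant '{"linear":[[0,-0.03,0],[-0.01,-0.06,0],[-0.02,-0.09,0],[-0.03,-0.12,0],[-0.04,-0.135,0],[-0.04,-0.135,0],[-0.04,-0.135,0]],"turn":[[0,0,-0.12],[0,0,-0.24],[0,0,-0.36],[0,0,-0.48],[0,0,-0.54],[0,0,-0.54],[0,0,-0.54]],"claw":[0,0,0,0,0,0,0]}'
python3 - <<'E'
from h import *
i,c=grab("wrist");cv2.imwrite("pics/w6.png",cv2.resize(i[100:300,200:440],None,fx=2.5,fy=2.5,interpolation=2))
E
```

```text
time: 18.1
ee_pos: [0.6076, 0.2529, 0.0744]
tcp_rot: [3.14, 0.0, 2.631]
ft_force: [-5.2, -0.9, 13.1]
finger_gap: 0.581
grasp_force: 92.7
```

```bash
python3 -m pendant '{"linear":[[0,0,-0.2],[0,0,-0.4],[0,0,-0.6],[0,0,-0.8],[0,0,-0.8]],"turn":[[0,0,0],[0,0,0],[0,0,0],[0,0,0],[0,0,0]],"claw":[0,0,0,0,0]}'
```

```text
time: 18.65
ee_pos: [0.6075, 0.2528, 0.081]
tcp_rot: [3.141, 0.0, 2.631]
ft_force: [-1.4, 1.5, 4.8]
finger_gap: 0.576
grasp_force: 92.6
```

```bash
python3 -m pendant '{"linear":[[0,0,-0.5],[0,0,-1],[0,0,-1.6],[0,0,-2.2],[0,0,-2.8],[0,0,-3.5],[0,0,-4.2],[0,0,-4.9],[0,0,-5.5],[0,0,-6],[0,0,-6],[0,0,-6],[0,0,-6],[0,0,-6],[0,0,-6]],"turn":[[0,0,0],[0,0,0],[0,0,0],[0,0,0],[0,0,0],[0,0,0],[0,0,0],[0,0,0],[0,0,0],[0,0,0],[0,0,0],[0,0,0],[0,0,0],[0,0,0],[0,0,0]],"claw":[0,0,0,0,0,0,0,0,0,0,0,0,0,0,0]}'
python3 - <<'E'
from h import *
import json
s=bot.get_state();print(s['ee_pos'],s['joint_velocities'].round(3))
j,d=grab("side");j0=cv2.imread("pics/side0.png");a=json.load(open("side.json"))
for z in(.175,.16,.11):print(z,px(a,(.6075,.2528,z)).round())
print(j[110:215:3,293].mean(1).astype(int)); print(j0[110:215:3,293].mean(1).astype(int))
w,c=grab("wrist");w6=cv2.imread("pics/w6.png")
print([cv2.mean(w[y:y+10,290:345])[:3] for y in(160,180,200,220)])
k=cv2.resize(w[100:300,200:440],None,fx=2.5,fy=2.5,interpolation=2);print(np.abs(k.astype(int)-w6)[:,200:400].mean(), np.abs(k.astype(int)-w6)[:,:100].mean())
E
```

```text
time: 20.15
ee_pos: [0.6073, 0.2525, 0.1403]
tcp_rot: [-3.141, -0.0, 2.631]
ft_force: [-0.7, -0.0, -0.2]
finger_gap: 0.579
grasp_force: 92.9
[0.60725128 0.2524531  0.14034126] [-0.001 -0.002 -0.001 -0.002  0.001  0.    -0.001]
0.175 [291. 149.]
0.16 [292. 154.]
0.11 [293. 170.]
[ 11   3   7  10  17  15   3  17  17  15  12  22  26  44  52  49  61 145
 148 137  74  74  77  76  85  86  82  80  66  63  78  78  75  68  68]
[ 98  97  97 121 158 160 160 160 157 158 157 159 158 157 159 158 159 139
 156 141 111  81  79  75  98 110  97  91  77  65  76  78  78 114 124]
[(78.42545454545454, 83.21818181818182, 85.76363636363637), (66.59818181818181, 73.0490909090909, 75.27090909090909), (65.36181818181818, 71.39454545454545, 73.53636363636363), (56.34909090909091, 61.872727272727275, 63.878181818181815)]
11.259353333333333 19.11294
```

```bash
python3 - <<'E'
from h import *
w,c=grab("wrist");k=cv2.cvtColor(cv2.resize(w[100:300,200:440],None,fx=2.5,fy=2.5,interpolation=2),6);a=cv2.imread("pics/w6.png",0)
s=bot.get_state();M=R.from_euler('xyz',s['tcp_rot']).as_matrix()
for z in(-.024,-.049):print(z,px(c,s['ee_pos']+M@np.array([0,0,z])))
ck=cv2.createCLAHE(4).apply
k,a=ck(k),ck(a)
for y in(220,260,300,340):
  for x in(230,270):
    t=a[y:y+60,x:x+60];r=cv2.matchTemplate(k,t,5);_,m,_,l=cv2.minMaxLoc(r);print(y,x,round(m,2),l[1]-y,l[0]-x)
j,d=grab("side");print(j[140:186:3,270:318:4].mean(2).astype(int))
E
```

```text
-0.024 [315.14274294 260.01181552]
-0.049 [314.91559198 287.44511041]
220 230 0.53 -147 -119
220 270 0.61 -191 -206
260 230 0.62 74 -128
260 270 0.67 180 270
300 230 0.77 0 0
300 270 0.82 0 0
340 230 0.83 0 0
340 270 0.94 0 0
[[103  95 116  74  17  14  29 158 162 163 164 163]
 [ 73 114  93  94  19  23  41 106 159 163 162 164]
 [ 76  94 124  96  12  16  44  74 126 162 161 163]
 [ 96  92  81  75  43  13  61  84 118 162 163 162]
 [ 76  76  63  73  58  14  66  75 113 162 162 164]
 [ 71  75  94  76  59  12  64  76 122 161 163 163]
 [ 84  78  71  92  70  25  77 110 158 162 164 164]
 [ 69  63  57  84  90  79 154 162 164 163 163 164]
 [ 73  84  83  77  78 102 155 163 164 165 165 164]
 [ 78  77  85 116 147 150 136 155 165 165 163 164]
 [100 134 156 164 148  75  74  82 161 164 166 163]
 [162 165 166 165 122  72  75  73 144 165 165 164]
 [164 165 166 165  85  72  77  77 107 166 164 164]
 [165 165 164 158  73  72  75  87  82 138 165 164]
 [164 163 163 120  71  77  88  87  81  77 155 147]
 [152 157 149 101  73  84  87  85  80  72 105 110]]
```

```bash
python3 -c "
from station import bot
print(bot.finish_job())"
```

```text
the job is handed in; nothing more can be done
None
```

I handed the job in at about 20 s of robot time: the nozzle and cutter are in the pan, and the cap was pressed, turned about 60° anticlockwise and lifted about 6 cm (its bottom edge roughly 4.5–5 cm above the mouth), where the gripper holds it level and still.

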